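Clip a counting chamber onto the microscope's lit base

TASK

Load the counting chamber onto the lit base of the stereo microscope: pull the stage clip up by its knurled head until its leaf is well clear, slide the chamber flat along the base under the leaf, clear end first with the blue end left outermost, until it sits fully home against both sides of the black corner stop, and only then press the clip head back down, just until the spring leaf bears lightly on the chamber and holds it. The chamber is glass, so feel your way and never ram it or press hard on it, and leave the tube rack, the bottle and the tip box where they stand.

Things in the scene. Friction and masses are not known exactly. Their poses are not given: they have to be found in the camera images.
- stage: Microscope stand: white metal base 300 x 200 mm, 40 mm high, fixed, with a round white light window in its top. Origin: on its underside below the middle of the window; x along the 300 mm (from -115 to +185 mm), z up. The loaded chamber's centre lies above this origin, its nose (+x) on the end stop, its +y side on the side rail of the corner stop. Nothing hangs above.
- stop_corner (a point): Inside corner of the black L-shaped corner stop on the base's top surface, at x = +38, y = +18 mm of the base. The stop is 6 mm high and 8 mm thick: the end stop's face runs from this corner 28 mm towards the base's -y, the side rail's face 30 mm towards its -x.
- pillar_foot (a point): Foot of the stand's steel pillar (25 mm thick, collar 40 mm, up to 340 mm above the bench) on the base's top, at x = +158, y = +70 mm of the base. The boom is swung aside from it, 82 degrees from the base's +x towards +y; the microscope head on it, about 130 mm wide, hangs 220 mm or more above the bench, 300 mm from the pillar.
- clip: Stage clip, fixed to the base: steel post with a knurled head and a spring leaf, in a brass bush 16 mm wide, 2 mm high. Origin on the post's axis at the base's top surface, at x = +20, y = -44 mm of the base; axes as the base's. It does not swivel. The post slides very stiffly: about 6 N moves it up or down, and it stays where it is left.
- clip_post (a joint): Height of the clip's post in m: 0 fully down (head's underside 13 mm, its top 27 mm above the base), 0.020 fully up at its stop. It starts at about 0.004, the leaf's tip then being too low for the chamber; from 0.0125 up the leaf clears it in every case.
- clip_head (a point): Centre of the top face of the clip's round steel head, 14 mm in diameter and 14 mm tall, by which the clip is pulled up and pressed down.
- leaf_root (a point): Where the clip's spring leaf (10 mm wide) leaves the post, 3 mm under the head. It slopes down along the base's +y to a rounded tip 44 mm out; an upturned toe ends at 54 mm. It was bent by hand: the free tip lies anything from 6 to 14 mm below the root, so feel for the chamber. The tip gives 1 mm per 2 N. Pressing with about 3.5 N (2 to 5 N) it holds well; over 8 N cracks glass.
- chamber: Counting chamber: flat loose glass block 76 x 36 x 8 mm, about 50 g, lying on the tile. Origin: centre of its underside; x along the 76 mm, z up. Clear bluish glass, silvery gridded field in the middle of the upper side; the last 14 mm at the -x end are blue. It stands up to about 30 N of pushing or pressing against the base and its stop.
- chamber_nose (a point): Middle of the clear (+x) end of the chamber, on its underside.
- tile: White ceramic tile 150 x 130 mm, 6 mm thick, fixed to the bench, on which the chamber lies. Origin: centre of its underside.
- tube_rack: Blue tube rack 120 x 70 mm with yellow-capped tubes, 102 mm high, loose; origin: centre of its underside. To be left alone.
- reagent: Reagent bottle with blue cap, 70 mm in diameter, 150 mm high, loose; origin: centre of its underside. To be left alone.
- tip_box: Pink pipette-tip box 120 x 85 mm, 68 mm high, loose; origin: centre of its underside. To be left alone.
Mind the look-alikes: they are no part of the job. Of the things like the chamber, leave any that is pink or red; of the rest the larger one is meant.

How it is judged:
By the outcome, as a careful person would: the job done as asked, in the order asked, and still so for the second after the job is handed in, with the robot touching nothing.
It also fails if it takes over 72 s, if anything falls off the work surface, if the arm or the gripper's body presses on something with over 40 N, if the wrist force passes 120 N, or if a joint passes its speed limit or range.

ROBOT

A 7-joint arm with a two-finger parallel gripper is mounted at the origin on the work surface. World frame = base frame: x ahead of the robot, y to its left, z up, the work surface at z = 0. Lengths are in m, angles in rad, forces in N, time in s.
With the tool pointing down it reaches from about 0.4 to 0.875 m from the base axis. Payload 19.3 kg.
Tool frame: the origin (TCP) lies at the very end of the fingers, on their centre line; the grasp point (between the pads) lies 19 mm behind it; z points along the fingers, y is the line along which they close (so a half turn about z gives the same grasp; the last joint's range is limited). The gripper opens to 85 mm and grips with 20 to 120 N. Pads are 22 mm wide; open, the fingers measure 114 mm over their backs; the gripper's body (76 mm by 85 mm) begins 54 mm behind the grasp point. The pads swing forward as they close: fully open they stand 13 mm farther back than shut.
Start: joints at [-1.188, 0.521, -0.036, 1.599, 0.021, 1.021, -0.113], TCP at [0.273, 0.562, 0.231] pointing down, gripper open.
Joint ranges: [-2.91, 2.91], [-0.3, 2.13], [-1.5, 1.42], [0.17, 2.43], [-1.26, 4.41], [0.16, 1.93], [-2.52, 2.52]. Speed limits (rad/s): [1.89, 1.89, 2.39, 2.39, 3.01, 3.01, 3.01].

INTERFACE

Orientations are given as [roll, pitch, yaw] about the fixed x, y, z axes, in that order (R = Rz(yaw) Ry(pitch) Rx(roll)).
In Python, from workcell import bot gives the robot as it stands.
- The arm moves only by the tool jog_arm, never from a script. Its argument "motion" is a list of rows, each a list of 5 numbers: the shift along the tool's x, y, z scaled (see below), then the turn about the tool's z scaled (see below), then the opening, from 0 (shut) to 1 (fully open). A call has 1 to 12 rows; each row shifts and turns the commanded pose from where the row before left it, along the tool's axes as they then stand; what a row does not reach is not made up. The controller multiplies each number of a shift by 30 mm and each number of a turn by 0.08 rad. A row lasts 1/10 s, in which the tool goes at most 50 mm and 8.59 degrees, less where a joint would pass 70% of its speed; a pose out of reach is approached as far as the arm can. A call with a number of a shift or a turn outside -1 to 1 is refused whole. A call with a gripper value outside its range is refused whole. The fingers move at their own pace and stop on an object; "newtons" is the grip in N (left out, the last holds). Time passes only in rows, so rows that do not move let the fingers close. It gives the time, the measured TCP pose, the force, the opening and the grip force at its end, in the units of the state.
- bot.observe(): the state, without advancing time (a new reading comes with each control period).
- bot.grab_frame(name): name is "scene" or "top"; returns a dict with "pixels" (384x512x3 uint8, red, green, blue), "fovy" (degrees; the focal length in pixels is half the picture's height over the tangent of half this angle, whatever the lens; pixels are square), "cx", "cy" (the principal point, pixels), "k1" (the pictures are not rectified: a ray, as slopes to the right and down, at radius r is drawn at 1 + k1 r^2 times it, then the intrinsics apply), "rvec" (rotation vector, rad) and "tvec" (3), from world to camera coordinates, as OpenCV has them. Camera axes: x right, y down, z forward; pixel columns grow to the right and rows downward; lengths in m; the calibration is good to about 2 mm. A picture is of the moment at which its call begins. There is no depth.
- bot.job_done(): hands the job in; it is judged then, once.
The state is a dict: "clock": time; "qpos": joint angles; "qd": joint speeds; "joint_efforts": joint torques, N m; "position": TCP position; "tool_rot": TCP orientation; "force": force on the tool from outside, world axes, zero at the start; "moment": the same for the moment, N m; "grip_width": finger opening in m; "finger_force": force on a finger pad.
Only numpy, scipy, OpenCV 4.12 (cv2) and the standard library are available. Lean on these libraries where they do the work, as an engineer would, in place of code of your own. Each camera call takes 0.05 s, during which the arm holds its last target. There are 200 camera calls.

## Working session

There is one attempt and no reset: what is moved stays moved. The work goes in short steps, Python scripts to look and compute and a tool call to move; the robot and the scene stay as the last step left them, time stands still between calls to the robot, and variables do not carry over. Pictures are saved under pics/ and viewed, at most 10 in all, crops included, and the job is handed in when it is done.

Besides the shell and the picture viewer there is one more tool, called after "Emit:" in YAML: its name, and indented under it one key for each argument. jog_arm: Moves the arm, as the interface text tells. Shifts and turns lie within -1 to 1; 1 stands for 30 mm of shift or 0.08 rad of turn. Its arguments: {"type":"object","properties":{"motion":{"type":"array","items":{"type":"array","items":{"type":"number"}}},"newtons":{"type":"number"}},"required":["motion"]}

```bash
mkdir -p pics; cat > h.py <<'E'
import numpy as np, cv2
from workcell import bot
def save(name,fn):
    f=bot.grab_frame(name); cv2.imwrite(fn,f["pixels"][:,:,::-1]); np.save(''+name+'.npy',{k:v for k,v in f.items()},allow_pickle=True); return f
def load(name): return np.load(''+name+'.npy',allow_pickle=True).item()
def cam(f):
    H=f["pixels"].shape[0]; fl=H/2/np.tan(np.radians(f["fovy"])/2)
    K=np.array([[fl,0,f["cx"]],[0,fl,f["cy"]],[0,0,1.]]); return K,np.array([f["k1"],0,0,0,0.])
def px2w(f,uv,z):
    K,D=cam(f); uv=np.array(uv,float).reshape(-1,1,2)
    n=cv2.undistortPoints(uv,K,D).reshape(-1,2)
    R=cv2.Rodrigues(np.array(f["rvec"],float))[0]; t=np.array(f["tvec"],float).ravel(); c=-R.T@t
    d=np.c_[n,np.ones(len(n))]@R; s=(z-c[2])/d[:,2]; return c+d*s[:,None]
def w2px(f,P):
    K,D=cam(f); return cv2.projectPoints(np.array(P,float).reshape(-1,1,3),np.array(f["rvec"],float),np.array(f["tvec"],float),K,D)[0].reshape(-1,2)
E
python3 - <<'E'
from h import *
for n in("scene","top"):
    f=save(n,f"pics/{n}0.png"); R=cv2.Rodrigues(np.array(f["rvec"],float))[0]; print(n,f["fovy"],f["k1"],-R.T@np.array(f["tvec"]).ravel())
o=bot.observe(); print(o)
a=cv2.imread("pics/top0.png"); cv2.imwrite("pics/top0b.png",cv2.resize(a,(800,600)))
E
```

```text
scene 53.789893905580904 -0.1019236753332365 [ 1.13145642 -0.37383082  0.75572547]
top 55.55987796657791 0.028435985431099563 [ 0.33689468 -0.00461219  1.04572224]
{'clock': 0.1, 'qpos': array([-1.18818868,  0.52192712, -0.0363421 ,  1.59996595,  0.02117277,
        1.02106901, -0.11278576]), 'qd': array([-0.0018222 , -0.00101412,  0.00012571, -0.00052198,  0.00095904,
       -0.00088319,  0.00039881]), 'joint_efforts': array([ 5.10742451e-03, -9.28496647e+01,  1.98481210e+00, -3.70533907e+01,
        1.83269317e-02,  5.36215404e-03,  2.39365136e-05]), 'position': array([0.27331642, 0.56173553, 0.23079475]), 'tool_rot': array([-3.14060741e+00,  3.77703950e-05,  2.68878704e+00]), 'force': array([-0.86720049,  0.75959386,  0.31786627]), 'moment': array([-0.05294091, -0.04271242, -0.04334904]), 'finger_force': 0.0, 'grip_width': 0.08531662151911396}
```

View pics/top0b.png

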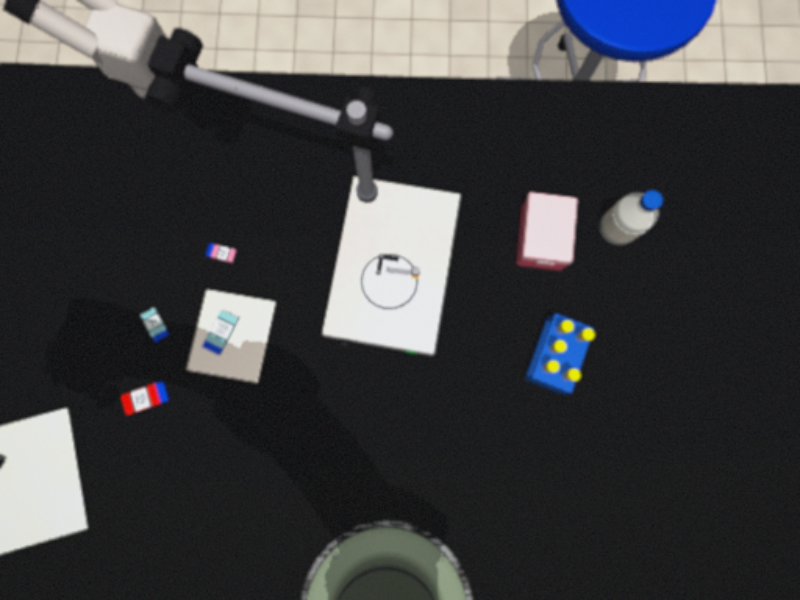

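View pics/scene0.png

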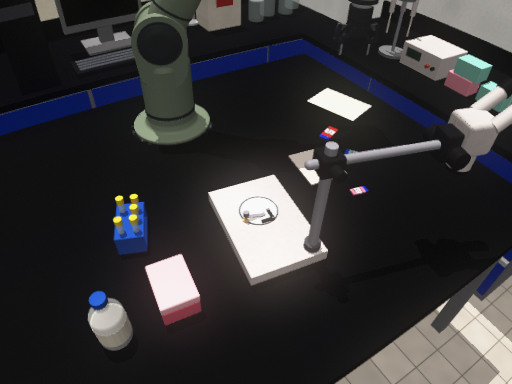

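Four chamber-like things in the 800x600 top picture: clear/blue on the tile (222,331), smaller clear/blue at (153,324), red (145,398) and pink (221,253). The tile one fits: not pink or red, the larger, and on the tile. I'll confirm it in enlarged crops.

```bash
python3 - <<'E'
from h import *
a=load("top")["pixels"][:,:,::-1]
c1=cv2.resize(a[180:250,80:185],(800,533),interpolation=cv2.INTER_CUBIC)
c2=cv2.resize(a[105:235,200:300],(461,600),interpolation=cv2.INTER_CUBIC)
cv2.imwrite("pics/c1.png",c1);cv2.imwrite("pics/c2.png",c2)
E
```

```text
(no output)
```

View pics/c1.png

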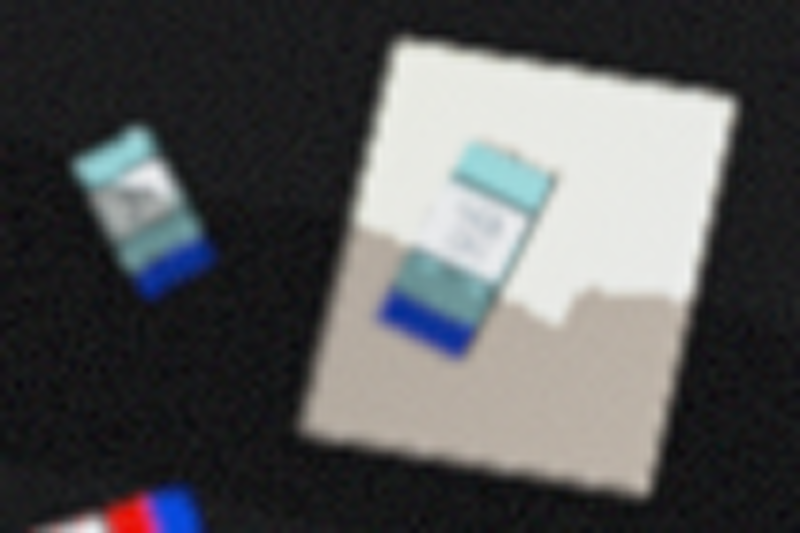

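View pics/c2.png

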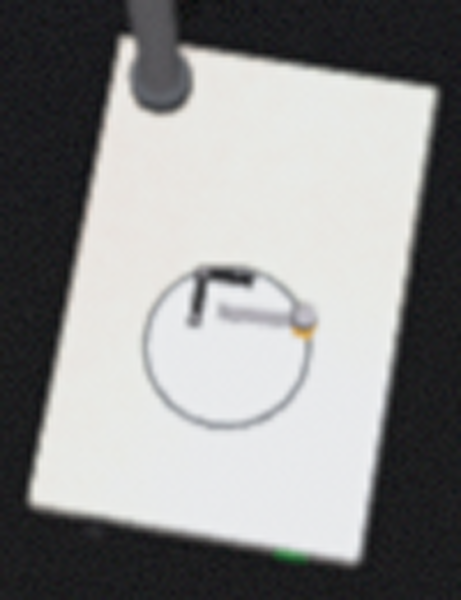

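The tile piece (crop corners (470,140), (557,175), (465,357), (378,318)) is clearly larger than the one on the bench and has its blue end towards the robot, so it's the chamber. The stage crop shows base corners (122,38), (438,90), (360,562), (30,503), the stop corner near (205,278) and the clip head near (304,313).

```bash
cat >> h.py <<'E'
def fit(P,model):
    P=P[:,:2];M=np.array(model,float);a=P-P.mean(0);b=M-M.mean(0)
    th=np.arctan2((b[:,0]*a[:,1]-b[:,1]*a[:,0]).sum(),(b*a).sum()); R=np.array([[np.cos(th),-np.sin(th)],[np.sin(th),np.cos(th)]])
    t=P.mean(0)-R@M.mean(0); return t,th,R,np.linalg.norm(P-(M@R.T+t),axis=1)
E
python3 - <<'E'
from h import *
f=load("top")
un=lambda L,s,o:(np.array(L,float)+.5)/s-.5+np.array(o)
# chamber: (+x,+y),(+x,-y),(-x,-y),(-x,+y)
C=px2w(f,un([(470,140),(557,175),(465,357),(378,318)],800/105,(80,180)),.014)
print("chamber",fit(C,[(.038,.018),(.038,-.018),(-.038,-.018),(-.038,.018)]))
s=4.61;o=(200,105)
B=px2w(f,un([(122,38),(438,90),(360,562),(30,503)],s,o),.04)
r=fit(B,[(.185,.1),(.185,-.1),(-.115,-.1),(-.115,.1)]);print("stage",r)
t,th,R,_=r
print("head meas",px2w(f,un([(304,313)],s,o),.071),"pred",t+R@[.02,-.044])
print("stopcorner meas",px2w(f,un([(206,279)],s,o),.043),"pred",t+R@[.038,.018])
T=px2w(f,un([(393,38),(738,97),(645,495),(300,435)],800/105,(80,180)),.006);print("tile",T)
E
```

```text
chamber (array([0.46423817, 0.31691263]), np.float64(-0.38778710872081673), array([[ 0.92574811,  0.37814076],
       [-0.37814076,  0.92574811]]), array([0.00160306, 0.00031207, 0.00098983, 0.00092548]))
stage (array([0.56106308, 0.01201724]), np.float64(-0.144820433290615), array([[ 0.98953184,  0.14431475],
       [-0.14431475,  0.98953184]]), array([0.00146524, 0.0015921 , 0.00137022, 0.00082102]))
head meas [[ 0.57611807 -0.03303951  0.071     ]] pred [ 0.57450387 -0.03440845]
stopcorner meas [[0.60272963 0.02694367 0.043     ]] pred [0.60126296 0.02434485]
tile [[0.54448492 0.35460887 0.006     ]
 [0.52547569 0.22201011 0.006     ]
 [0.37477576 0.24609236 0.006     ]
 [0.39334815 0.37517981 0.006     ]]
```

Emit:
jog_arm:
  motion:
    - [0,0,0,1,1]
    - [0,0,0,1,1]
    - [0,0,0,1,1]
    - [0,0,0,1,1]
    - [0,0,0,1,1]
    - [0,0,0,1,1]
    - [0,0,0,1,1]
    - [0,0,0,1,1]
    - [0,0,0,1,1]
    - [0,0,0,1,1]
    - [0,0,0,1,1]
    - [0,0,0,1,1]
  newtons: 60

```text
clock: 1.3
position: [0.2733, 0.5618, 0.231]
tool_rot: [-3.141, 0.001, 1.726]
force: [-0.8, -0.2, -0.2]
grip_width: 0.0858
finger_force: 0.0
```

Emit:
jog_arm:
  motion:
    - [0,0,0,0.95,1]
    - [0,0,0,0.95,1]
    - [0,0,0,0.95,1]
    - [0,0,0,0.95,1]
    - [-0.9,0.64,0,0,1]
    - [-0.9,0.64,0,0,1]
    - [-0.9,0.64,0,0,1]
    - [-0.9,0.64,0,0,1]
    - [-0.9,0.64,0,0,1]
    - [-0.9,0.64,0,0,1]
    - [-0.9,0.64,0,0,1]
    - [-0.9,0.64,0,0,1]

```text
clock: 2.5
position: [0.3943, 0.3246, 0.2312]
tool_rot: [-3.141, 0.0, 1.425]
force: [1.0, 0.3, 0.1]
grip_width: 0.0854
finger_force: 0.0
```

Emit:
jog_arm:
  motion:
    - [-0.9,0.64,0.2,0,1]
    - [-0.9,0.64,0.2,0,1]
    - [-0.9,0.64,0.2,0,1]
    - [-0.9,0.64,0.2,0,1]
    - [-0.9,0.64,0.2,0,1]
    - [-0.9,0.64,0.2,0,1]
    - [-0.9,0.64,0.2,0,1]
    - [-0.9,0.64,0.2,0,1]
    - [-0.9,0.64,0.2,0,1]
    - [-0.9,0.64,0.2,0,1]
    - [0,0,0,0,1]
    - [0,0,0,0,1]

```text
clock: 3.7
position: [0.5445, 0.0303, 0.1709]
tool_rot: [-3.141, 0.0, 1.423]
force: [-0.9, 1.0, -0.4]
grip_width: 0.0856
finger_force: 0.0
```

Emit:
jog_arm:
  motion:
    - [-0.65,0.45,0.3,0,1]
    - [-0.65,0.45,0.3,0,1]
    - [-0.66,0.43,0.3,0,1]
    - [0,0,0.7,0,1]
    - [0,0,0.7,0,1]
    - [0,0,0.7,0,0.7]
    - [0,0,0.5,0,0.5]
    - [0,0,0.4,0,0.4]
    - [0,0,0,0,0.4]
    - [0,0,0,0,0.4]
  newtons: 20

```text
clock: 4.7
position: [0.5758, -0.033, 0.0547]
tool_rot: [3.141, -0.0, 1.425]
force: [-0.1, 0.3, 0.2]
grip_width: 0.0343
finger_force: 0.0
```

```bash
python3 - <<'E'
from h import *
f=save("scene","pics/s1.png"); a=cv2.imread("pics/s1.png")
g=save("top","pics/t1.png"); b=cv2.imread("pics/t1.png")
c=np.hstack([cv2.resize(a[150:250,205:305],(400,400),interpolation=2),cv2.resize(b[140:220,210:290],(400,400),interpolation=2)])
cv2.imwrite("pics/s1c.png",c)
E
```

```text
(no output)
```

View pics/s1c.png

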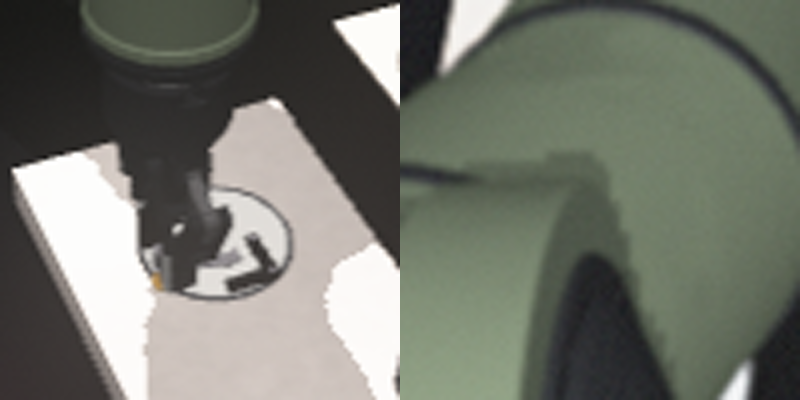

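The left crop shows the open fingers straddling the clip head, with the brass bush just in front at (158,283) and the leaf running to the right at (228,258). The top view is hidden by the arm. Closing gently.

Emit:
jog_arm:
  motion:
    - [0,0,0.13,0,0.3]
    - [0,0,0,0,0.25]
    - [0,0,0,0,0.2]
    - [0,0,0,0,0.15]
    - [0,0,0,0,0.1]
    - [0,0,0,0,0.05]
    - [0,0,0,0,0]
    - [0,0,0,0,0]
  newtons: 20

```text
clock: 5.6
position: [0.5757, -0.0332, 0.0506]
tool_rot: [3.141, -0.0, 1.425]
force: [1.4, 0.1, 3.7]
grip_width: 0.0126
finger_force: 19.6
```

Emit:
jog_arm:
  motion:
    - [0,0,0,0,0]
    - [0,0,0,0,0]
    - [0,0,-0.07,0,0]
    - [0,0,-0.07,0,0]
    - [0,0,-0.07,0,0]
    - [0,0,-0.07,0,0]
    - [0,0,-0.07,0,0]
    - [0,0,0,0,0]
  newtons: 60

```text
clock: 6.4
position: [0.5757, -0.0331, 0.061]
tool_rot: [3.141, 0.0, 1.425]
force: [3.1, -0.8, 1.4]
grip_width: 0.0115
finger_force: 58.9
```

Emit:
jog_arm:
  motion:
    - [0,0,-0.05,0,0]
    - [0,0,-0.05,0,0]
    - [0,0,-0.05,0,0]
    - [0,0,0,0,0]
    - [0,0,0,0,0]

```text
clock: 6.9
position: [0.5757, -0.0331, 0.0654]
tool_rot: [3.141, -0.0, 1.425]
force: [3.6, -1.2, -1.2]
grip_width: 0.0112
finger_force: 58.9
```

Emit:
jog_arm:
  motion:
    - [0,0,0,0,0.2]
    - [0,0,0,0,0.3]
    - [0,0,0,0,0.35]
    - [0,0,-0.5,0,0.4]
    - [0,0,-1,0,0.5]
    - [0,0,-1,-1,0.8]
    - [0,0,-0.5,-1,1]
    - [0,0,0,-1,1]
    - [0,0,0,-1,1]
    - [0,0,0,-1,1]
    - [0,0,0,-1,1]
    - [0,0,0,-1,1]

```text
clock: 8.1
position: [0.5755, -0.0333, 0.1566]
tool_rot: [3.141, 0.0, 1.988]
force: [-0.4, -0.6, 1.0]
grip_width: 0.0853
finger_force: 0.0
```

Emit:
jog_arm:
  motion:
    - [0,0,0,-1,1]
    - [0,0,0,-1,1]
    - [0,0,0,-1,1]
    - [0,0,0,-1,1]
    - [0,0,0,-1,1]
    - [0,0,0,-1,1]
    - [0,0,0,-1,1]
    - [0,0,0,-1,1]
    - [0,0,0,-1,1]
    - [0,0,0,-0.6,1]
    - [0,0,0,0,1]

```text
clock: 9.2
position: [0.5755, -0.0335, 0.1564]
tool_rot: [-3.141, 0.001, 2.753]
force: [-0.4, -0.4, 0.3]
grip_width: 0.0854
finger_force: 0.0
```

```bash
cat >> h.py <<'E'
def plan(x,y,z,yaw):
    o=bot.observe(); p=o["position"]; w=o["tool_rot"][2]; d=np.array([x,y,z])-p
    dy=(yaw-w+np.pi)%(2*np.pi)-np.pi
    print("pos",p.round(4),"yaw",round(w,4),"turn units",round(-dy/.08,3))
    for a,n in((w,"before turn"),(yaw,"after turn")):
        print(n,"units",np.round([(d[0]*np.cos(a)+d[1]*np.sin(a))/.03,(d[0]*np.sin(a)-d[1]*np.cos(a))/.03,-d[2]/.03],2))
E
python3 -c "
from h import *
plan(.4438,.3252,.06,2.754)"
```

```text
pos [ 0.5755 -0.0335  0.1564] yaw 2.7532 turn units -0.01
before turn units [8.59 9.4  3.21]
after turn units [8.58 9.41 3.21]
```

Emit:
jog_arm:
  motion:
    - [0.72,0.78,0,0,1]
    - [0.72,0.78,0,0,1]
    - [0.72,0.78,0,0,1]
    - [0.72,0.78,0,0,1]
    - [0.72,0.78,0,0,1]
    - [0.72,0.78,0,0,1]
    - [0.72,0.78,0.5,0,1]
    - [0.71,0.79,0.5,0,1]
    - [0.71,0.79,0.5,0,1]
    - [0.71,0.79,0.5,0,1]
    - [0.71,0.79,0.4,0,1]
    - [0.68,0.8,0.4,0,1]

```text
clock: 10.4
position: [0.4446, 0.3268, 0.0715]
tool_rot: [-3.141, 0.001, 2.751]
force: [0.7, -0.1, -0.3]
grip_width: 0.0855
finger_force: 0.0
```

```bash
python3 - <<'E'
from h import *
plan(.4438,.3252,.0085,2.754)
g=save("top","pics/t2.png"); b=cv2.imread("pics/t2.png"); a=cv2.imread("pics/scene0.png")
f=save("scene","pics/s2.png"); a=cv2.imread("pics/s2.png")
c=np.hstack([cv2.resize(a[170:240,220:290],(400,400),interpolation=2),cv2.resize(a[130:210,270:350],(400,400),interpolation=2)])
cv2.imwrite("pics/s2c.png",c)
E
```

```text
pos [0.4446 0.3268 0.0715] yaw 2.7509 turn units -0.039
before turn units [ 0.   -0.06  2.1 ]
after turn units [ 0.   -0.06  2.1 ]
```

View pics/s2c.png

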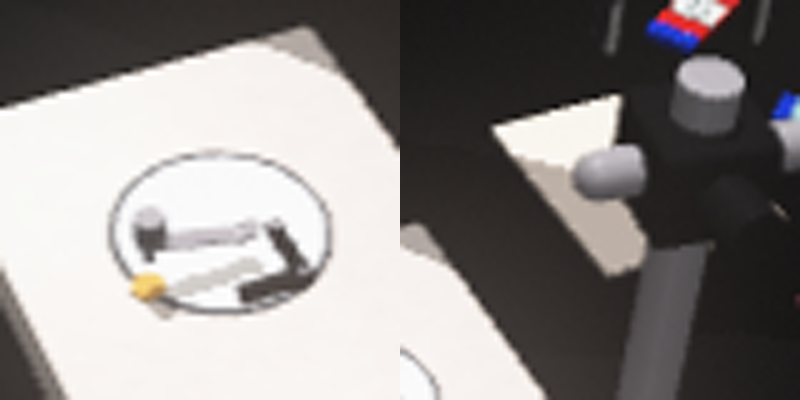

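The left crop shows the clip raised, head top at (150,213), bush at (148,287). In the right crop the tile is partly hidden by the boom. I'll grasp the chamber and check the clip height.

Emit:
jog_arm:
  motion:
    - [0,0,0.6,0,1]
    - [0,0,0.6,0,1]
    - [0,0,0.5,0,0.8]
    - [0,0,0.2,0,0.7]
    - [0,0,0.15,0,0.6]
    - [0,0,0,0,0.55]
    - [0,0,0,0,0.5]
    - [0,0,0,0,0.45]
    - [0,0,0,0,0.4]
    - [0,0,0,0,0.35]
    - [0,0,0,0,0.3]
    - [0,0,0,0,0.3]
  newtons: 20

```text
clock: 11.7
position: [0.4454, 0.3259, 0.0106]
tool_rot: [3.141, 0.0, 2.753]
force: [-1.3, -1.1, 6.5]
grip_width: 0.0353
finger_force: 19.3
```

```bash
python3 - <<'E'
from h import *
f=load("scene")
un=lambda L,s,o:(np.array(L,float)+.5)/s-.5+np.array(o)
s=400/70;o=(220,170)
print("bush",px2w(f,un([(148,287)],s,o),.042))
for z in(.075,.08,.085,.09): 
  print(z,(w2px(f,[.5757,-.0333,z])-o+.5)*s-.5)
E
```

```text
bush [[ 0.57782528 -0.03575925  0.042     ]]
0.075 [[150.9026249  230.66329441]]
0.08 [[151.00000056 222.68376714]]
0.085 [[151.0982108  214.64469114]]
0.09 [[151.19726533 206.54546625]]
```

Emit:
jog_arm:
  motion:
    - [0,0,0,0,0.3]
    - [0,0,-0.15,0,0.3]
    - [0,0,-0.5,0,0.3]
    - [0,0,-0.8,0,0.3]
    - [0,0,-1,0,0.3]
    - [0,0,-0.5,-1,0.3]
    - [0,0,0,-1,0.3]
    - [0,0,0,-1,0.3]
    - [0,0,0,-0.05,0.3]
    - [0,0,0,0,0.3]
  newtons: 28

```text
clock: 12.7
position: [0.4452, 0.3257, 0.0991]
tool_rot: [3.141, 0.0, 2.994]
force: [-0.4, -0.5, -1.1]
grip_width: 0.0343
finger_force: 28.0
```

```bash
python3 -c "
from h import *
print(bot.observe()['grip_width'],bot.observe()['force'])
plan(.4699,.0219,.07,2.997)"
```

```text
0.03432953015956787 [-0.40433686 -0.50931726 -1.09153728]
pos [0.4452 0.3257 0.0991] yaw 2.9943 turn units -0.034
before turn units [-2.3  -9.9   0.97]
after turn units [-2.27 -9.9   0.97]
```

Emit:
jog_arm:
  motion:
    - [-0.19,-0.82,0,-0.03,0.3]
    - [-0.19,-0.83,0,0,0.3]
    - [-0.19,-0.83,0,0,0.3]
    - [-0.19,-0.83,0,0,0.3]
    - [-0.19,-0.83,0,0,0.3]
    - [-0.19,-0.83,0,0,0.3]
    - [-0.19,-0.83,0,0,0.3]
    - [-0.19,-0.83,0,0,0.3]
    - [-0.19,-0.83,0,0,0.3]
    - [-0.19,-0.83,0,0,0.3]
    - [-0.19,-0.82,0,0,0.3]
    - [-0.19,-0.79,0,0,0.3]

```text
clock: 13.9
position: [0.4705, 0.0209, 0.0987]
tool_rot: [-3.141, 0.0, 2.997]
force: [0.2, 0.3, -1.1]
grip_width: 0.0347
finger_force: 28.0
```

Emit:
jog_arm:
  motion:
    - [0,0,0.5,0,0.3]
    - [0,0,0.4,0,0.3]
    - [0,0,0,0,0.3]
    - [0,0,0,0,0.3]

```text
clock: 14.3
position: [0.4704, 0.0227, 0.0713]
tool_rot: [-3.141, -0.001, 3.0]
force: [0.1, -0.6, 0.1]
grip_width: 0.0347
finger_force: 28.0
```

```bash
python3 - <<'E'
from h import *
plan(.4699,.0219,.0446,2.997)
f=save("scene","pics/s3.png"); g=save("top","pics/t3.png")
a=cv2.imread("pics/s3.png"); b=cv2.imread("pics/t3.png")
cv2.imwrite("pics/s3c.png",np.hstack([cv2.resize(a[160:250,205:295],(400,400),interpolation=2),cv2.resize(b[120:240,195:315],(400,400),interpolation=2)]))
E
```

```text
pos [0.4704 0.0227 0.0713] yaw 2.9996 turn units 0.032
before turn units [ 0.01 -0.03  0.89]
after turn units [ 0.01 -0.03  0.89]
```

View pics/s3c.png

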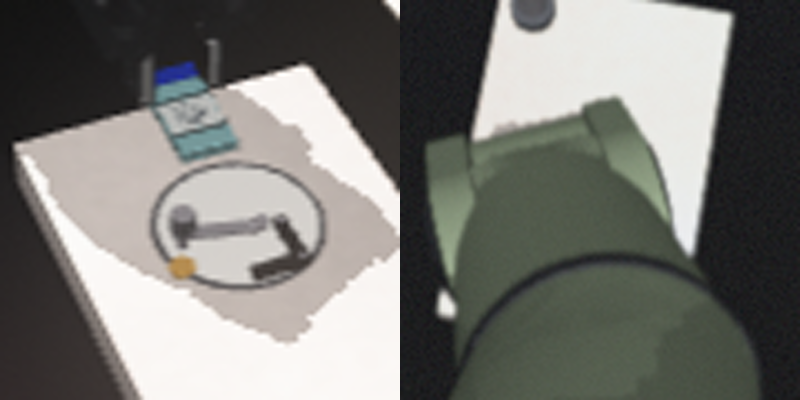

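The left crop shows the chamber held level by its blue end, nose at (180,158)–(238,147), over the base and lined up ahead of the raised clip. Lowering.

Emit:
jog_arm:
  motion:
    - [0,0,0.4,0,0.3]
    - [0,0,0.3,0,0.3]
    - [0,0,0.08,0,0.3]
    - [0,0,0,0,0.3]
    - [0,0,0,0,0.3]

```text
clock: 14.9
position: [0.4706, 0.022, 0.048]
tool_rot: [-3.141, -0.0, 2.999]
force: [-0.6, -0.1, -0.3]
grip_width: 0.0345
finger_force: 28.0
```

Emit:
jog_arm:
  motion:
    - [0,0,0.03,0,0.3]
    - [0,0,0,0,0.3]
    - [0,0,0,0,0.3]

```text
clock: 15.2
position: [0.4707, 0.022, 0.0472]
tool_rot: [3.142, 0.0, 2.999]
force: [0.5, 0.3, -1.6]
grip_width: 0.0346
finger_force: 28.0
```

Emit:
jog_arm:
  motion:
    - [0,0,0.03,0,0.3]
    - [0,0,0,0,0.3]
    - [0,0,0,0,0.3]

```text
clock: 15.5
position: [0.4705, 0.022, 0.0462]
tool_rot: [-3.142, -0.0, 2.999]
force: [-0.4, -0.5, -0.2]
grip_width: 0.0344
finger_force: 28.0
```

Emit:
jog_arm:
  motion:
    - [0,0,0.03,0,0.3]
    - [0,0,0,0,0.3]
    - [0,0,0,0,0.3]

```text
clock: 15.8
position: [0.4705, 0.022, 0.0453]
tool_rot: [-3.142, -0.0, 2.999]
force: [-0.0, -1.1, -1.3]
grip_width: 0.0345
finger_force: 28.0
```

Emit:
jog_arm:
  motion:
    - [0,0,0.02,0,0.3]
    - [0,0,0,0,0.3]
    - [0,0,0,0,0.3]

```text
clock: 16.1
position: [0.4706, 0.0221, 0.0447]
tool_rot: [3.142, 0.0, 2.999]
force: [0.0, 0.3, 0.0]
grip_width: 0.0342
finger_force: 28.1
```

Emit:
jog_arm:
  motion:
    - [0,0,0.02,0,0.3]
    - [0,0,0,0,0.3]
    - [0,0,0,0,0.3]

```text
clock: 16.4
position: [0.4706, 0.0221, 0.0445]
tool_rot: [3.142, 0.0, 2.999]
force: [-2.3, 0.4, 15.7]
grip_width: 0.0342
finger_force: 29.9
```

Emit:
jog_arm:
  motion:
    - [0,0,-0.015,0,0.3]
    - [-0.08,0,0,0,0.3]
    - [-0.15,0,0,0,0.3]
    - [-0.2,0,0,0,0.3]
    - [-0.2,0,0,0,0.3]
    - [-0.2,0,0,0,0.3]
    - [-0.2,0,0,0,0.3]
    - [-0.2,0,0,0,0.3]
    - [-0.2,0,0,0,0.3]
    - [-0.2,0,0,0,0.3]
    - [-0.2,0,0,0,0.3]
    - [0,0,0,0,0.3]

```text
clock: 17.6
position: [0.5253, 0.0142, 0.0446]
tool_rot: [-3.142, -0.0, 2.999]
force: [-0.7, -0.5, 6.5]
grip_width: 0.0344
finger_force: 29.0
```

```bash
python3 - <<'E'
from h import *
o=bot.observe();p=o["position"];d=p[:2]-[.5625,.0125];a=-.145
print(p,o["force"],"base xy of chamber centre",(d[0]*np.cos(a)+d[1]*np.sin(a))*1e3+20.8,(-d[0]*np.sin(a)+d[1]*np.cos(a))*1e3)
f=save("scene","pics/s4.png");a=cv2.imread("pics/s4.png")
cv2.imwrite("pics/s4c.png",cv2.resize(a[170:240,215:305],(771,600),interpolation=2))
E
```

```text
[0.52531528 0.01416598 0.0446483 ] [-0.67991018 -0.52832799  6.53808288] base xy of chamber centre -16.235219126155574 -3.7244177306308717
```

View pics/s4c.png

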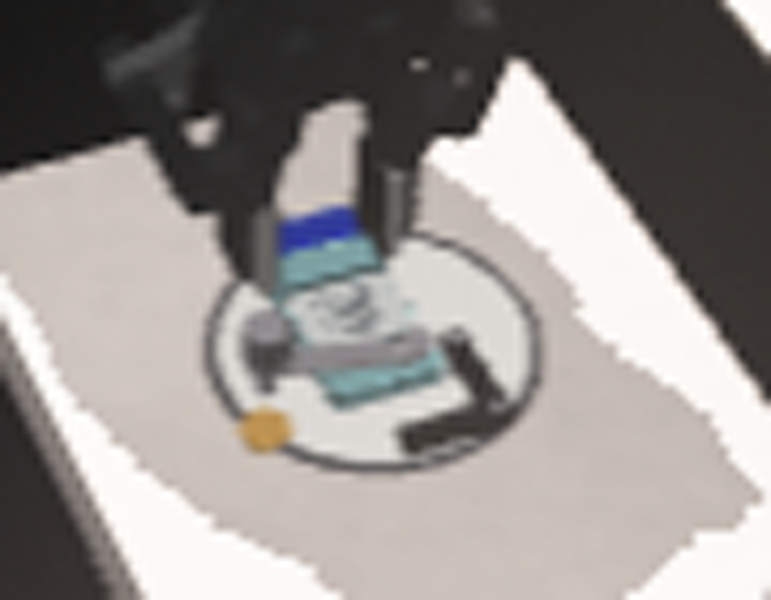

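The chamber's nose (345,405)–(440,375) is under the raised leaf, about 16 mm short of the end stop and a few mm off the side rail. Now feeling forward.

Emit:
jog_arm:
  motion:
    - [-0.06,0,-0.01,0,0.3]
    - [-0.06,0,0,0,0.3]
    - [-0.06,0,0,0,0.3]
    - [-0.06,0,0,0,0.3]
    - [-0.06,0,0,0,0.3]
    - [-0.06,0,0,0,0.3]
    - [-0.04,0,0,0,0.3]
    - [0,0,0,0,0.3]

```text
clock: 18.45
position: [0.537, 0.0125, 0.0449]
tool_rot: [3.142, 0.0, 2.999]
force: [0.6, -0.4, -0.1]
grip_width: 0.0344
finger_force: 28.0
```

Emit:
jog_arm:
  motion:
    - [-0.02,0,0,0,0.3]
    - [-0.02,0,0,0,0.3]
    - [-0.02,0,0,0,0.3]
    - [0,0,0,0,0.3]

```text
clock: 18.85
position: [0.5386, 0.0123, 0.0448]
tool_rot: [3.142, 0.0, 2.999]
force: [-0.2, -0.3, -0.2]
grip_width: 0.0348
finger_force: 28.0
```

Emit:
jog_arm:
  motion:
    - [-0.02,0,0,0,0.3]
    - [-0.02,0,0,0,0.3]
    - [0,0,0,0,0.3]

```text
clock: 19.15
position: [0.5398, 0.0121, 0.0449]
tool_rot: [3.142, 0.0, 2.999]
force: [0.1, 0.3, -0.8]
grip_width: 0.0347
finger_force: 28.0
```

Emit:
jog_arm:
  motion:
    - [-0.02,0,0,0,0.3]
    - [-0.02,0,0,0,0.3]
    - [0,0,0,0,0.3]

```text
clock: 19.45
position: [0.5409, 0.0119, 0.0448]
tool_rot: [-3.142, -0.0, 2.999]
force: [-0.6, 0.1, 0.0]
grip_width: 0.0344
finger_force: 28.1
```

Emit:
jog_arm:
  motion:
    - [-0.02,0,0,0,0.3]
    - [0,0,0,0,0.3]
    - [0,0,0,0,0.3]

```text
clock: 19.75
position: [0.541, 0.0118, 0.0447]
tool_rot: [-3.141, -0.001, 2.999]
force: [-5.3, 0.7, 1.4]
grip_width: 0.0346
finger_force: 28.2
```

Emit:
jog_arm:
  motion:
    - [0.02,0,0,0,0.3]
    - [0,0.03,0,0,0.3]
    - [0,0.03,0,0,0.3]
    - [0,0.02,0,0,0.3]
    - [0,0,0,0,0.3]

```text
clock: 20.25
position: [0.5413, 0.0144, 0.0449]
tool_rot: [-3.142, 0.0, 2.999]
force: [-2.5, -1.5, 0.2]
grip_width: 0.0347
finger_force: 28.1
```

Emit:
jog_arm:
  motion:
    - [0,0.02,0,0,0.3]
    - [0,0,0,0,0.3]
    - [0,0,0,0,0.3]

```text
clock: 20.55
position: [0.5414, 0.015, 0.0449]
tool_rot: [3.142, 0.0, 2.999]
force: [-1.2, -0.7, 0.1]
grip_width: 0.0345
finger_force: 28.1
```

Emit:
jog_arm:
  motion:
    - [0,0.02,0,0,0.3]
    - [0,0,0,0,0.3]
    - [0,0,0,0,0.3]

```text
clock: 20.85
position: [0.5415, 0.0156, 0.0448]
tool_rot: [3.142, 0.0, 2.999]
force: [-2.1, -0.5, 0.4]
grip_width: 0.0344
finger_force: 28.1
```

Emit:
jog_arm:
  motion:
    - [0,0.02,0,0,0.3]
    - [0,0,0,0,0.3]
    - [0,0,0,0,0.3]

```text
clock: 21.15
position: [0.5415, 0.0159, 0.0448]
tool_rot: [-3.141, -0.0, 2.999]
force: [-1.6, -2.6, 0.8]
grip_width: 0.0341
finger_force: 28.2
```

Emit:
jog_arm:
  motion:
    - [0,0.02,0,0,0.3]
    - [0,0,0,0,0.3]
    - [0,0,0,0,0.3]

```text
clock: 21.45
position: [0.5415, 0.0161, 0.0448]
tool_rot: [-3.141, -0.0, 2.999]
force: [-3.2, -5.7, 0.3]
grip_width: 0.0342
finger_force: 28.3
```

Emit:
jog_arm:
  motion:
    - [0,0.02,0,0,0.3]
    - [0,0,0,0,0.3]
    - [0,0,0,0,0.3]

```text
clock: 21.75
position: [0.5415, 0.0163, 0.0448]
tool_rot: [-3.14, -0.0, 2.998]
force: [-3.5, -8.0, 0.2]
grip_width: 0.0346
finger_force: 28.4
```

Emit:
jog_arm:
  motion:
    - [-0.02,0.01,0,0,0.3]
    - [0,0,0,0,0.3]
    - [0,0,0,0,0.3]

```text
clock: 22.05
position: [0.5415, 0.0163, 0.0447]
tool_rot: [-3.14, -0.002, 2.998]
force: [-5.8, -8.5, 3.3]
grip_width: 0.0346
finger_force: 28.7
```

```bash
python3 - <<'E'
from h import *
o=bot.observe();print({k:np.round(o[k],4) for k in("position","tool_rot","force","moment","grip_width")})
E
```

```text
{'position': array([0.5415, 0.0163, 0.0447]), 'tool_rot': array([-3.140e+00, -1.500e-03,  2.998e+00]), 'force': array([-5.8328, -8.5474,  3.2714]), 'moment': array([-1.826 ,  1.3554, -0.239 ]), 'grip_width': np.float64(0.0346)}
```

Emit:
jog_arm:
  motion:
    - [0,0,0,-0.06,0.3]
    - [0,0,0,0,0.3]
    - [0,0,0,0,0.3]

```text
clock: 22.35
position: [0.5415, 0.0162, 0.0447]
tool_rot: [-3.14, -0.002, 3.003]
force: [-5.5, -9.2, 2.4]
grip_width: 0.0343
finger_force: 28.8
```

```bash
cat > m.py <<'E'
from h import *
o=bot.observe();print({k:np.round(o[k],4) for k in("position","tool_rot","force","moment","grip_width")})
E
python3 m.py
```

```text
{'position': array([0.5415, 0.0162, 0.0447]), 'tool_rot': array([-3.1399e+00, -1.6000e-03,  3.0027e+00]), 'force': array([-5.4607, -9.2432,  2.4457]), 'moment': array([-1.9045,  1.3209, -0.3052]), 'grip_width': np.float64(0.0343)}
```

Emit:
jog_arm:
  motion:
    - [0,0,0,-0.06,0.3]
    - [0,0,0,0,0.3]
    - [0,0,0,0,0.3]

```text
clock: 22.65
position: [0.5416, 0.0161, 0.0447]
tool_rot: [-3.14, -0.001, 3.007]
force: [-4.9, -9.4, 2.2]
grip_width: 0.0345
finger_force: 28.8
```

```bash
python3 m.py
```

```text
{'position': array([0.5416, 0.0161, 0.0447]), 'tool_rot': array([-3.1399e+00, -1.4000e-03,  3.0073e+00]), 'force': array([-4.9227, -9.4314,  2.184 ]), 'moment': array([-2.1222,  1.2283, -0.3215]), 'grip_width': np.float64(0.0345)}
```

Emit:
jog_arm:
  motion:
    - [0,0,0,0,0.45]
    - [0,0,0,0,0.5]
    - [0,0,0,0,0.55]
    - [0,0,0,0,0.6]
    - [0,0,-0.3,0,0.6]
    - [0,0,-0.6,0,0.6]
    - [0,0,-0.6,0,0.6]
    - [0.5,0,-0.3,0,0.3]
    - [1,0,0,0,0]
    - [1,0,0,0,0]
    - [0.7,0,0,0,0]

```text
clock: 23.75
position: [0.4456, 0.0304, 0.0995]
tool_rot: [3.142, 0.0, 3.009]
force: [0.1, 0.3, -0.6]
grip_width: 0.0001
finger_force: 0.0
```

```bash
python3 m.py; python3 - <<'E'
from h import *
f=save("scene","pics/s5.png"); save("top","pics/t5.png")
a=cv2.imread("pics/s5.png")
cv2.imwrite("pics/s5c.png",cv2.resize(a[175:235,220:300],(800,600),interpolation=2))
E
```

```text
{'position': array([0.4456, 0.0304, 0.0995]), 'tool_rot': array([3.1415e+00, 2.0000e-04, 3.0090e+00]), 'force': array([ 0.059 ,  0.3282, -0.6023]), 'moment': array([ 0.0453, -0.0466,  0.0015]), 'grip_width': np.float64(0.0001)}
```

View pics/s5c.png

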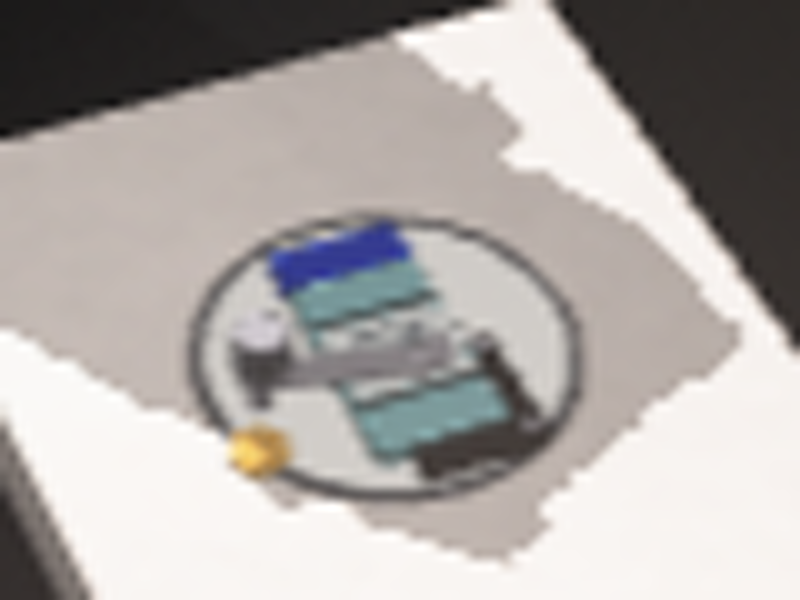

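The chamber looks home: nose on the end stop at (415,460), side on the rail at (500,390), blue end outermost. A light nudge on the blue end will square it against the end stop.

Emit:
jog_arm:
  motion:
    - [0,0.15,0.6,0,0]
    - [0,0,0.6,0,0]
    - [0,0,0.5,0,0]
    - [-0.4,0,0.1,0.1,0]
    - [-0.5,0,0,0,0]
    - [-0.5,0,0,0,0]
    - [-0.4,0,0,0,0]
    - [-0.2,0,0,0,0]
    - [-0.1,0,0,0,0]
    - [0,0,0,0,0]

```text
clock: 24.85
position: [0.5103, 0.0259, 0.0449]
tool_rot: [3.142, 0.0, 3.001]
force: [-0.9, -0.4, -0.0]
grip_width: 0.0004
finger_force: 0.0
```

Emit:
jog_arm:
  motion:
    - [-0.03,0,0,0,0]
    - [-0.03,0,0,0,0]
    - [-0.03,0,0,0,0]
    - [0,0,0,0,0]
    - [0,0,0,0,0]

```text
clock: 25.35
position: [0.5128, 0.0256, 0.0448]
tool_rot: [-3.142, -0.0, 3.001]
force: [-0.3, 0.3, 0.1]
grip_width: -0.0001
finger_force: 0.0
```

Emit:
jog_arm:
  motion:
    - [-0.03,0,0,0,0]
    - [-0.03,0,0,0,0]
    - [0,0,0,0,0]
    - [0,0,0,0,0]

```text
clock: 25.75
position: [0.5145, 0.0253, 0.0448]
tool_rot: [-3.142, -0.0, 3.001]
force: [-0.9, 0.7, -0.3]
grip_width: 0.0002
finger_force: 0.5
```

Emit:
jog_arm:
  motion:
    - [-0.03,0,0,0,0]
    - [0,0,0,0,0]
    - [0,0,0,0,0]

```text
clock: 26.05
position: [0.5148, 0.0252, 0.0447]
tool_rot: [-3.141, -0.001, 3.001]
force: [-6.4, 0.2, 1.9]
grip_width: 0.0
finger_force: 2.5
```

Emit:
jog_arm:
  motion:
    - [-0.03,0,0,0,0]
    - [0,0,0,0,0]
    - [0,0,0,0,0]

```text
clock: 26.35
position: [0.515, 0.0251, 0.0446]
tool_rot: [-3.141, -0.003, 3.001]
force: [-8.3, 1.8, 3.8]
grip_width: 0.0001
finger_force: 4.6
```

Emit:
jog_arm:
  motion:
    - [0.2,0,0,0,0]
    - [0.2,0,-0.5,0,0]
    - [0,0,-1,0,0]
    - [0,0,-1,0,0]
    - [0,0,0,0,0]
    - [0,0,0,0,0]

```text
clock: 26.95
position: [0.5049, 0.0268, 0.1203]
tool_rot: [3.141, 0.002, 3.001]
force: [-0.7, -0.2, -0.3]
grip_width: -0.0002
finger_force: 0.0
```

```bash
python3 -c "
from h import *
plan(.5755,-.0333,.09,3.001)"
```

```text
pos [0.5049 0.0268 0.1203] yaw 3.0006 turn units -0.005
before turn units [-2.61 -1.65  1.01]
after turn units [-2.61 -1.65  1.01]
```

Emit:
jog_arm:
  motion:
    - [-0.65,-0.41,0,0,0]
    - [-0.65,-0.41,0,0,0]
    - [-0.65,-0.41,0,0,0]
    - [-0.66,-0.42,0.3,0,0]
    - [0,0,0.4,0,0]
    - [0,0,0.3,0,0]
    - [0,0,0,0,0]
    - [0,0,0,0,0]

```text
clock: 27.75
position: [0.5745, -0.0326, 0.0896]
tool_rot: [3.142, -0.001, 3.002]
force: [0.1, 0.2, 0.4]
grip_width: 0.0001
finger_force: 0.0
```

Emit:
jog_arm:
  motion:
    - [0,0,0.04,0,0]
    - [0,0,0.04,0,0]
    - [0,0,0,0,0]
    - [0,0,0,0,0]

```text
clock: 28.15
position: [0.5751, -0.0332, 0.0876]
tool_rot: [-3.142, 0.0, 3.001]
force: [-0.5, -0.4, -0.1]
grip_width: 0.0002
finger_force: 0.0
```

Emit:
jog_arm:
  motion:
    - [0,0,0.03,0,0]
    - [0,0,0,0,0]
    - [0,0,0,0,0]

```text
clock: 28.45
position: [0.5751, -0.0333, 0.0865]
tool_rot: [-3.142, -0.0, 3.001]
force: [0.8, 0.5, 0.3]
grip_width: 0.0002
finger_force: 0.0
```

Emit:
jog_arm:
  motion:
    - [0,0,0.03,0,0]
    - [0,0,0,0,0]
    - [0,0,0,0,0]

```text
clock: 28.75
position: [0.5752, -0.0333, 0.0857]
tool_rot: [-3.142, 0.0, 3.001]
force: [-0.2, 0.5, 1.3]
grip_width: -0.0
finger_force: 1.1
```

Emit:
jog_arm:
  motion:
    - [0,0,0.03,0,0]
    - [0,0,0.03,0,0]
    - [0,0,0.03,0,0]
    - [0,0,0,0,0]
    - [0,0,0,0,0]

```text
clock: 29.25
position: [0.5752, -0.0333, 0.083]
tool_rot: [-3.142, 0.0, 3.001]
force: [0.0, 0.3, 2.3]
grip_width: 0.0002
finger_force: 1.4
```

Emit:
jog_arm:
  motion:
    - [0,0,0.03,0,0]
    - [0,0,0.03,0,0]
    - [0,0,0,0,0]

```text
clock: 29.55
position: [0.5752, -0.0333, 0.0811]
tool_rot: [3.142, 0.0, 3.001]
force: [-0.3, 0.2, 2.0]
grip_width: 0.0002
finger_force: 1.4
```

Emit:
jog_arm:
  motion:
    - [0,0,0.03,0,0]
    - [0,0,0,0,0]
    - [0,0,0,0,0]

```text
clock: 29.85
position: [0.5752, -0.0333, 0.0802]
tool_rot: [3.142, 0.0, 3.001]
force: [0.0, -0.8, 4.0]
grip_width: 0.0003
finger_force: 1.5
```

Emit:
jog_arm:
  motion:
    - [0,0,0.03,0,0]
    - [0,0,0,0,0]
    - [0,0,0,0,0]

```text
clock: 30.15
position: [0.5752, -0.0332, 0.0793]
tool_rot: [3.142, 0.0, 3.001]
force: [0.9, -0.9, 2.6]
grip_width: -0.0001
finger_force: 1.5
```

Emit:
jog_arm:
  motion:
    - [0,0,0.02,0,0]
    - [0,0,0.02,0,0]

```text
clock: 30.35
position: [0.5752, -0.0333, 0.0783]
tool_rot: [-3.142, 0.0, 3.001]
force: [-0.1, -1.5, 7.5]
grip_width: -0.0002
finger_force: 3.4
```

Emit:
jog_arm:
  motion:
    - [0,0,0.02,0,0]

```text
clock: 30.45
position: [0.5752, -0.0333, 0.0777]
tool_rot: [-3.142, 0.0, 3.001]
force: [-0.9, -0.6, 7.7]
grip_width: 0.0001
finger_force: 4.0
```

Emit:
jog_arm:
  motion:
    - [0,0,0.02,0,0]

```text
clock: 30.55
position: [0.5752, -0.0334, 0.0771]
tool_rot: [-3.141, 0.0, 3.001]
force: [-1.2, -0.6, 9.4]
grip_width: -0.0003
finger_force: 4.5
```

Emit:
jog_arm:
  motion:
    - [0,0,0.02,0,0]

```text
clock: 30.65
position: [0.5752, -0.0333, 0.0766]
tool_rot: [-3.141, 0.0, 3.001]
force: [-1.7, -0.7, 9.9]
grip_width: -0.0004
finger_force: 4.9
```

Emit:
jog_arm:
  motion:
    - [0,0,0,0,0]
    - [0,0,0,0,0]

```text
clock: 30.85
position: [0.5752, -0.0334, 0.0765]
tool_rot: [-3.142, 0.0, 3.001]
force: [-0.5, -0.3, 6.8]
grip_width: 0.0002
finger_force: 3.7
```

Emit:
jog_arm:
  motion:
    - [0,0,0,0,0]
    - [0,0,0,0,0]

```text
clock: 31.05
position: [0.5752, -0.0334, 0.0766]
tool_rot: [-3.142, 0.0, 3.001]
force: [-1.8, -0.7, 7.0]
grip_width: -0.0002
finger_force: 3.7
```

Moving and resting forces both rose at about 2 N/mm, so the leaf bears on the chamber at roughly 4 N. Lifting straight off.

Emit:
jog_arm:
  motion:
    - [0,0,-0.1,0,0]
    - [0,0,-0.4,0,0]
    - [0,0,-0.8,0,0]
    - [0.3,0,-1,0,0]
    - [0.8,0,-1,0,0]
    - [1,0,-0.5,0,0]
    - [1,0,0,0,0]
    - [1,0,0,0,0]
    - [0.5,0,0,0,0]
    - [0,0,0,0,0]
    - [0,0,0,0,0]

```text
clock: 32.15
position: [0.4391, -0.0139, 0.191]
tool_rot: [3.141, 0.001, 3.001]
force: [0.3, -0.6, -0.2]
grip_width: -0.0
finger_force: 0.0
```

```bash
python3 m.py; python3 - <<'E'
from h import *
f=save("scene","pics/s6.png");a=cv2.imread("pics/s6.png")
cv2.imwrite("pics/s6c.png",cv2.resize(a[175:235,220:300],(800,600),interpolation=2))
E
```

```text
{'position': array([ 0.4391, -0.0139,  0.191 ]), 'tool_rot': array([3.1414e+00, 1.2000e-03, 3.0009e+00]), 'force': array([ 0.341 , -0.5967, -0.1932]), 'moment': array([ 0.0202, -0.0252,  0.0248]), 'grip_width': np.float64(-0.0)}
```

View pics/s6c.png

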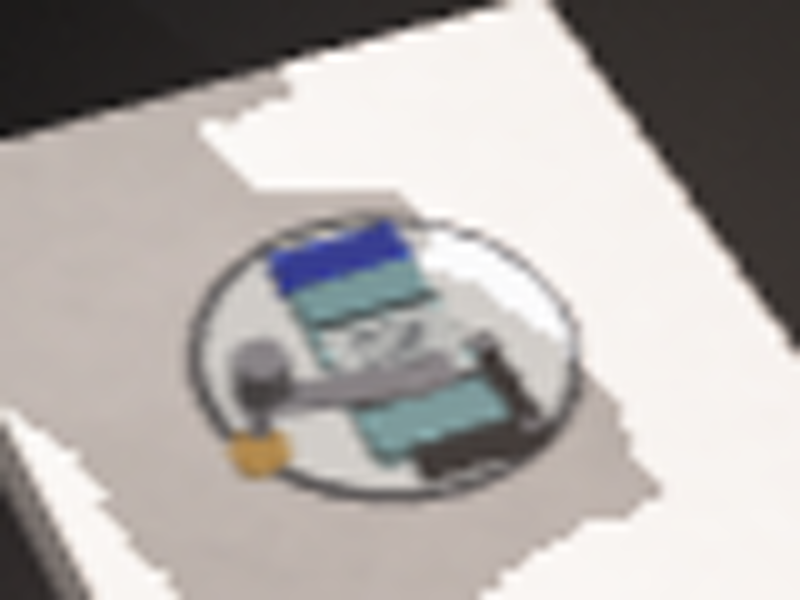

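The chamber sits in the corner stop (nose edge (385,460), rail side (500,390)). The clip head is lowered at (262,360), and the leaf rests on the glass at about (440,375). Handing in.

```bash
python3 -c "
from workcell import bot
print(bot.job_done())"
```

```text
the job is handed in; nothing more can be done
None
```

The job is handed in at about 32 s of the 72 s: the chamber sits against the corner stop under the clip leaf, blue end outermost, with the leaf pressing at an estimated 4 N (judged from the press forces, not measured directly); no verdict came back.

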